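# Count three control knobs through the gate of the counting board

## Task

Count one guitar's set of knobs into the parts bin: with your fingertips, gently sweep the three loose metal control knobs along the counting board and through the narrow gate at the end of the funnel, one at a time, so that each drops through the slot and lies in the bin before the next one goes through. Only push them along the deck: do not pinch them or pick them up. Leave the two potentiometers on the deck, and the solder spool and the bottle on the bench, where they are, and finish with your hand clear of everything.

Things in the scene. Friction and masses are not known exactly. Their poses are not given: they have to be found in the camera images.
- board: Fixed counting board: plywood deck, top 85 mm above the bench, fences 18 mm high. Origin on the bench under mid-deck, z up. In its frame (mm) the clear deck is x -155 to 155, y -43 to 145. From x +-75, y -49 two smooth metal guides, 18 mm high, run straight in to the gate at x +-18, y -122: knobs are swept towards the board's -y. Friction about 0.6 on the deck, 0.2 on the guides.
- gate (a point): Middle of the gate's inner side at deck-top height: a gap 36 mm wide along the board's x between the ends of the guides, open above; one knob fits with 5 mm to spare each side. Same axes as the board; the way through is -y. The jambs are 4 mm thick and the deck ends 3 mm beyond this point, so a knob whose middle is pushed 4 mm or more past it tips into the slot.
- slot (a point): Middle of the open drop slot just beyond the gate, at deck-top height: 48 mm wide (x) by 44 mm long (y), between two aluminium cheeks 18 mm high and ended by a wood rail as high. Same axes as the board.
- bin (a point): Middle of the inner floor, 3 mm above the bench, of the grey open parts bin under the board's nose: inside 110 mm (x) by 154 mm (y), walls 55 mm high. The slot is over its inner half; the rest stands out beyond the end rail. Same axes as the board.
- knob_1: A control knob: plain bare-metal knurled cylinder, 25 mm diameter, 17 mm high, about 22 g, standing loose on the deck. Origin at the centre of its underside, z up its axis.
- knob_2: A second knob, the same as knob_1.
- knob_3: A third knob, the same as knob_1.
- pot_1: A potentiometer to be left alone: flat metal can 24 mm diameter and 10 mm high with a thin brass shaft standing up to 29 mm and three solder lugs reaching out to 23 mm from the axis; it stands loose on the deck near a back corner. Origin at the centre of its underside.
- pot_2: A second potentiometer, the same as pot_1, near the other back corner of the deck.
- spool: A solder spool, 52 mm diameter, 48 mm high, standing on the bench to the right of the board (-y side); leave alone. Origin at the centre of its underside.
- dye_bottle: A small round bottle, 36 mm diameter, 105 mm high, standing on the bench to the left of the board (+y side); leave alone. Origin at the centre of its underside.

How it is judged:
By the outcome, as a careful person would: the job done as asked, in the order asked, and still so for the second after the job is handed in, with the robot touching nothing.
It also fails if it takes over 64 s, if anything falls off the work surface, if the arm or the gripper's body presses on something with over 40 N, if the wrist force passes 120 N, or if a joint passes its speed limit or range.

## Robot

A 6-joint arm with a two-finger parallel gripper is mounted at the origin on the work surface. World frame = base frame: x ahead of the robot, y to its left, z up, the work surface at z = 0. Lengths are in m, angles in rad, forces in N, time in s.
With the tool pointing down it reaches from about 0.3 to 0.85 m from the base axis. Payload 5.4 kg.
Tool frame: the origin (TCP) lies where the fingers leave the gripper's body, on its centre line; the fingertips stand 73 mm ahead of it and the grasp point (between the pads) lies 54 mm ahead of it; z points along the fingers, y is the line along which they close (so a half turn about z gives the same grasp; the last joint's range is limited). The gripper opens to 85 mm and grips with 20 to 120 N. Pads are 22 mm wide; open, the fingers measure 114 mm over their backs; the gripper's body (76 mm by 85 mm) begins 54 mm behind the grasp point. The pads swing forward as they close: fully open they stand 13 mm farther back than shut.
Start: joints at [-1.485, 0.158, 1.597, -0, 1.386, -0.21], TCP at [0.168, -0.55, 0.304] pointing down, gripper open.
Joint ranges: [-2.91, 2.91], [-0.94, 2.29], [0.18, 2.7], [-1.29, 4.43], [0.17, 2.64], [-3, 3]. Speed limits (rad/s): [2.57, 2.57, 3.14, 3.14, 3.14, 3.14].

## Interface

Orientations are given as a 3x3 rotation matrix whose columns are the frame's x, y, z axes.
In Python, from rig import env, optics gives the robot as it stands.
- The arm moves only by the tool step_arm, never from a script. Its argument "series" is text: rows parted by semicolons, each of 4 numbers parted by spaces: the shift along the tool's x, y, z in mm, then the turn about the tool's z in degrees. In form: dx dy dz turn; .... A call has 1 to 10 rows; each row shifts and turns the commanded pose from where the row before left it, along the tool's axes as they then stand; what a row does not reach is not made up. A row lasts 1/10 s, in which the tool goes at most 50 mm and 8.59 degrees, less where a joint would pass 70% of its speed; a pose out of reach is approached as far as the arm can. A call with a gripper value outside its range is refused whole. "gripper" is the finger opening in mm, from 0 to 85.4, set as the call begins (left out, the last holds). The fingers move at their own pace and stop on an object; "newtons" is the grip in N (left out, the last holds). Time passes only in rows, so rows that do not move let the fingers close. It gives the time, the measured TCP pose, the force, the opening and the grip force at its end, in the units of the state.
- env.read_state(): the state, without advancing time (a new reading comes with each control period).
- optics.snapshot(name): name is "side" or "top"; returns (picture, depth): 384x512x3 uint8, blue, green, red; 384x512 float32, m along the optical axis (not along the pixel's ray), 0 where there is no reading.
- optics.calibration(name): a dict with "camera_matrix" (3x3 intrinsics, pixels), "k1" (the pictures are not rectified: a ray, as slopes to the right and down, at radius r is drawn at 1 + k1 r^2 times it, then the intrinsics apply), "R" (3x3) and "t" (3): a world point X has camera coordinates R X + t. Camera axes: x right, y down, z forward; pixel columns grow to the right and rows downward; lengths in m; the calibration is good to about 2 mm. A picture is of the moment at which its call begins. calibration takes no time and is no camera call.
- env.job_done(): hands the job in; it is judged then, once.
Trained networks look in the newest picture that a camera, given by its name, has taken for a name from the list of things; names that differ only in an ending like _2 or _b are one class to them, and where a whole thing is asked for, a point or a joint stands for the part that bears it (a point fixed in the world has none). Each returns a list of dicts, best first, with "conf" (0 to 1); they miss things now and then, are a little off and sometimes report something else, mostly with a low value. They report only what shows in the picture. A call takes as long as a camera call.
- optics.spot_in(target, camera): "uv" ([column, row] in pixels, amid what is visible of it).
- optics.regions_of(target, camera): "region" (384x512 bool, what is visible of it) and "uv" ([column, row] in pixels, amid what is visible of it).
The state is a dict: "clock": time; "qpos": joint angles; "qd": joint speeds; "effort": joint torques, N m; "tcp_pos": TCP position; "tcp_rot": TCP orientation; "force": force on the tool from outside, world axes, zero at the start; "moment": the same for the moment, N m; "width": finger opening in m; "gripper_force": force on a finger pad.
Only numpy, scipy, OpenCV 4.12 (cv2) and the standard library are available. Lean on these libraries where they do the work, as an engineer would, in place of code of your own. Each camera call takes 0.05 s, during which the arm holds its last target. There are 200 camera calls.

## Working session

There is one attempt and no reset: what is moved stays moved. The work goes in short steps, Python scripts to look and compute and a tool call to move; the robot and the scene stay as the last step left them, time stands still between calls to the robot, and variables do not carry over. Pictures are saved under pics/ and viewed, at most 10 in all, crops included, and the job is handed in when it is done.

Besides the shell and the picture viewer there is one more tool, called after "Emit:" in YAML: its name, and indented under it one key for each argument. step_arm: Moves the arm, as the interface text tells. Its arguments: {"type":"object","properties":{"series":{"type":"string"},"gripper":{"type":"number"},"newtons":{"type":"number"}},"required":["series"]}

```bash
ls; mkdir -p pics; cat > h.py <<'E'
import numpy as np, cv2
from rig import env, optics
def pix2world(cam,uv,d=None,z=None):
    c=optics.calibration(cam);K=np.array(c["camera_matrix"]);R=np.array(c["R"]);t=np.array(c["t"])
    p=np.array([(uv[0]-K[0,2])/K[0,0],(uv[1]-K[1,2])/K[1,1]]);q=p.copy()
    for _ in range(20): q=p/(1+c["k1"]*(q@q))
    ray=np.array([q[0],q[1],1.]);C=-R.T@t;w=R.T@ray
    s=d if d is not None else (z-C[2])/w[2]
    return C+s*w
E
python3 - <<'E'
from h import *
for cam in("top","side"):
    im,d=optics.snapshot(cam);cv2.imwrite(f"pics/{cam}0.png",im);np.save(f"{cam}0.npy",d)
    for n in("board","knob_1","pot_1","spool","dye_bottle","bin","gate","slot"):
        try:
            for r in optics.spot_in(n,cam):
                uv=r["uv"];dd=d[int(uv[1]),int(uv[0])]
                print(cam,n,np.round(uv,1),round(r["conf"],2),np.round(pix2world(cam,uv,d=dd),3) if dd>0 else None)
        except Exception as e: print(cam,n,e)
s=env.read_state();print(s["clock"],s["tcp_pos"],s["tcp_rot"])
E
```

```text
pics
top board [262.  188.3] 0.7 [0.536 0.009 0.086]
top knob_1 [252.8 162.3] 0.57 [0.6   0.032 0.09 ]
top knob_1 [231.2 241.3] 0.5 [0.409 0.082 0.092]
top knob_1 [239.7 208. ] 0.48 [0.487 0.062 0.103]
top knob_1 [253.  185.7] 0.46 [0.541 0.031 0.102]
top knob_1 [259.4 188.6] 0.36 [0.536 0.015 0.083]
top pot_1 [219.9 132.3] 0.55 [0.674 0.113 0.093]
top spool [400.  225.8] 0.92 [ 0.447 -0.338  0.047]
top dye_bottle [101.4 169.7] 0.74 [0.583 0.407 0.072]
top dye_bottle [260.9 187.6] 0.57 [0.539 0.012 0.082]
top bin [262.6 187.5] 0.72 [0.538 0.008 0.087]
top gate [259.7 187.4] 0.59 [0.539 0.015 0.082]
top slot [260.6 186.8] 0.69 [0.54  0.012 0.084]
side board [262.2 201.9] 0.8 [ 0.556 -0.033  0.086]
side knob_1 [231.7 182.6] 0.53 [0.484 0.049 0.102]
side knob_1 [267.8 181. ] 0.45 [0.59  0.028 0.1  ]
side pot_1 [206.3 183. ] 0.64 [0.411 0.074 0.094]
side spool [252.7 312.3] 0.88 [ 0.445 -0.347  0.047]
side dye_bottle [260.5 200.7] 0.26 [ 0.553 -0.026  0.085]
side bin [260.4 204.3] 0.9 [ 0.55  -0.038  0.083]
side gate [260.  199.5] 0.76 [ 0.552 -0.024  0.088]
side slot [260.8 202. ] 0.64 [ 0.552 -0.033  0.088]
0.9 [ 0.16758773 -0.54999872  0.30387426] [[ 9.56566562e-01  2.91514002e-01 -4.15668755e-06]
 [ 2.91514001e-01 -9.56566557e-01  9.85683775e-05]
 [ 2.47579139e-05 -9.54989466e-05 -9.99999995e-01]]
```

View pics/top0.png

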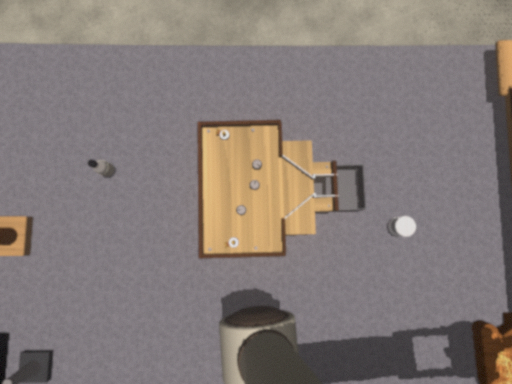

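View pics/side0.png

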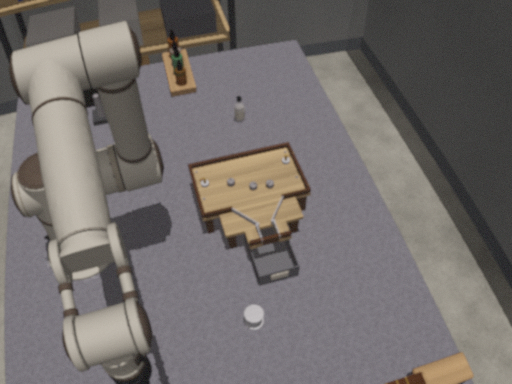

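The top view shows the board with its nose towards world -y. The knobs are near (256,164), (254,185) and (241,210), and the pots near (224,134) and (233,243). I'll enlarge both views to fit the board frame.

```bash
python3 - <<'E'
from h import *
im=cv2.imread("pics/top0.png");c=cv2.resize(im[110:270,185:375],None,fx=4.2,fy=3.75 if 0 else 3.7,interpolation=cv2.INTER_CUBIC)
c=cv2.resize(im[112:268,188:372],None,fx=3.8,fy=3.8,interpolation=cv2.INTER_CUBIC);cv2.imwrite("pics/topc.png",c)
im=cv2.imread("pics/side0.png")
c=cv2.resize(im[140:290,180:320],None,fx=4,fy=4,interpolation=cv2.INTER_CUBIC);cv2.imwrite("pics/sidec.png",c)
for cam in("top","side"):
    k=optics.calibration(cam);print(np.array(k["camera_matrix"])[0,0],k["k1"],-np.array(k["R"]).T@np.array(k["t"]))
E
```

```text
349.34404049473926 0.026986148214167973 [0.43709328 0.02823243 0.93147362]
498.79738719200975 -0.20704237331603983 [ 0.31996053 -0.88967309  1.2459712 ]
```

View pics/topc.png

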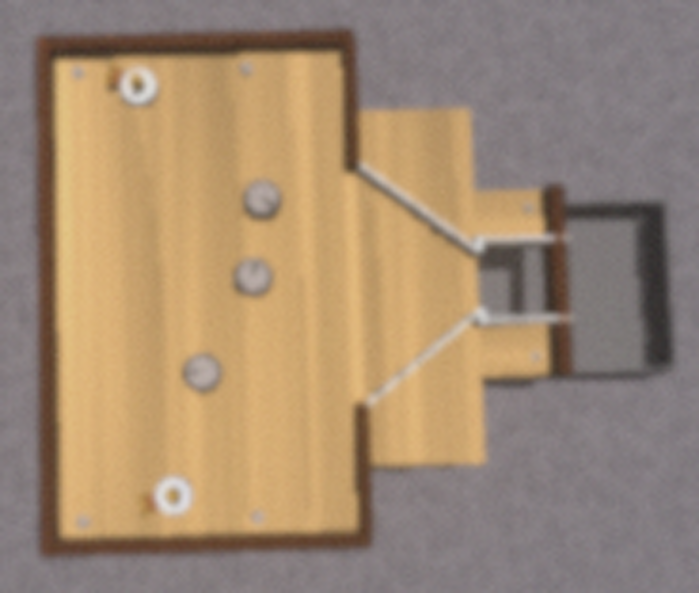

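View pics/sidec.png

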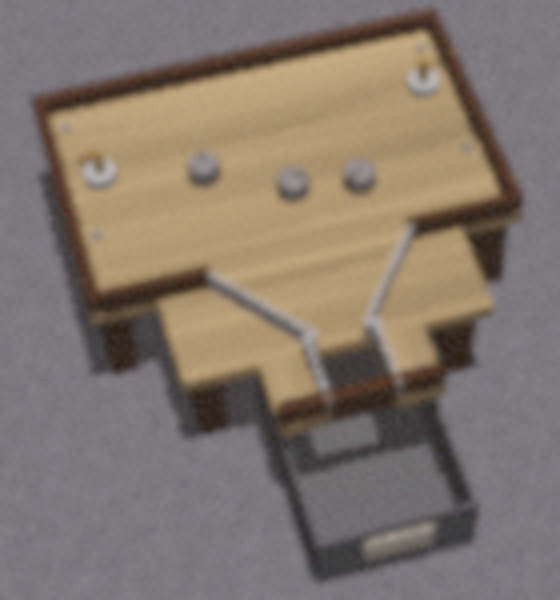

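```bash
cat >> h.py <<'E'
def crop(u,v): return pix2world("top",(188+(u+.5)/3.8-.5,112+(v+.5)/3.8-.5),z=0.103)[:2]
E
python3 - <<'E'
from h import *
W=np.array([crop(*p) for p in [(475,248),(480,315),(358,165),(368,403)]])
B=np.array([(18,-122),(-18,-122),(75,-49),(-75,-49)])/1e3
W=np.vstack([W,[crop(*p) for p in [(353,30),(368,545),(37,36),(42,553)]]])
print(np.round(W,4))
# guide ends: mean thickness; outer fence corners assumed 9mm thick fences
B=np.vstack([B,np.array([(164,-52),(-164,-52),(164,154),(-164,154)])/1e3])
def fit(B,W):
    b,w=B.mean(0),W.mean(0);U,S,V=np.linalg.svd((B-b).T@(W-w));R=V.T@np.diag([1,np.linalg.det(V.T@U.T)])@U.T
    return R,w-R@b
for n in(4,8):
    R,t=fit(B[:n],W[:n]);print(n,np.degrees(np.arctan2(R[1,0],R[0,0])),t,np.round(((B@R.T+t)-W)*1e3,1).tolist())
np.savez("board.npz",R=R,t=t)
for p in[(262,197),(253,275),(202,371),(138,85),(172,495)]:
    w=crop(*p);print(p,np.round(w,4),np.round((w-t)@R*1e3,1))
im,d=optics.snapshot("top")
for r in optics.regions_of("knob_1","top"):
    m=r["region"];print(np.round(r["uv"],1),m.sum(),round(r["conf"],2),np.round((pix2world("top",np.argwhere(m).mean(0)[::-1],z=.098)[:2]-t)@R*1e3,1))
E
```

```text
[[ 0.5622 -0.1117]
 [ 0.5198 -0.1142]
 [ 0.6153 -0.0383]
 [ 0.4646 -0.0437]
 [ 0.7032 -0.0356]
 [ 0.3775 -0.0431]
 [ 0.6986  0.1668]
 [ 0.3722  0.1572]]
4 1.7443544013144159 [0.53785296 0.00845557] [[-2.7, -1.2], [3.8, 0.2], [-0.9, 0.1], [-0.2, 0.9], [0.1, -2.9], [-1.9, -5.4], [-1.5, 0.5], [-2.9, 0.2]]
8 1.4235015584905115 [0.5387284  0.00941841] [[-2.5, -0.3], [4.0, 1.2], [-0.3, 0.6], [0.4, 2.3], [0.7, -2.9], [-1.4, -3.6], [0.3, 0.6], [-1.2, 2.1]]
(262, 197) [0.5945 0.0225] [56.1 11.7]
(253, 275) [0.5447 0.0281] [ 6.4 18.5]
(202, 371) [0.4842 0.0598] [-53.3  51.7]
(138, 85) [0.6668 0.1018] [130.3  89.2]
(172, 495) [0.4076 0.0778] [-129.4   71.6]
[256.6 161. ] 114 0.54 [57.  11.5]
[222.6 132.3] 91 0.34 [131.5  90.5]
```

Emit:
step_arm:
  series: "0 0 0 -8.3; 0 0 0 -8.3; 0 0 0 -8.3; 0 0 0 -8.3; 0 0 0 -8.3; 0 0 0 -8.3; 0 0 0 -8.3; 0 0 0 -8.3; 0 0 0 -8.2; 0 0 0 0"
  gripper: 12

```text
clock: 2.0
tcp_pos: [0.1676, -0.55, 0.3039]
tcp_rot: [[-0.027, 1.0, -0.0], [1.0, 0.027, 0.0], [0.0, -0.0, -1.0]]
force: [0.6, -1.4, -0.7]
width: 0.012
gripper_force: 0.0
```

Emit:
step_arm:
  series: "37.6 24.5 0 0; 37.6 24.5 0 0; 37.6 24.5 0 0; 37.6 24.5 0 0; 37.6 24.5 0 0; 37.6 24.5 0 0; 37.6 24.5 0 0; 37.6 24.5 0 0; 37.6 24.5 0 0; 37.6 24.5 0 0"

```text
clock: 3.0
tcp_pos: [0.403, -0.1659, 0.3043]
tcp_rot: [[-0.023, 1.0, 0.001], [1.0, 0.023, -0.001], [-0.001, 0.001, -1.0]]
force: [1.1, -0.9, -0.0]
width: 0.0123
gripper_force: 0.0
```

Emit:
step_arm:
  series: "37.6 24.5 0 0; 37.6 24.5 0 0; 37.6 24.5 0 0; 37.6 24.5 0 0; 37.6 24.5 0 0; 37.6 24.5 0 0; 0 0 0 0; 0 0 0 0"

```text
clock: 3.8
tcp_pos: [0.5433, 0.0627, 0.3036]
tcp_rot: [[-0.026, 1.0, -0.001], [1.0, 0.026, -0.0], [-0.0, -0.001, -1.0]]
force: [0.1, 0.4, 0.2]
width: 0.012
gripper_force: 0.0
```

```bash
cat >> h.py <<'E'
a=np.radians(1.5);RB=np.array([[np.cos(a),-np.sin(a)],[np.sin(a),np.cos(a)]]);tB=np.array([.5385,.009])
def tob(w): return np.round((np.asarray(w)[:2]-tB)@RB*1e3,1)
def st():
    s=env.read_state();r=s["tcp_rot"];print(s["clock"],"tcp board",tob(s["tcp_pos"]),"z",round(s["tcp_pos"][2]*1e3,1),"yaw-board",round(np.degrees(np.arctan2(r[1][0],r[0][0]))-91.5,2),"F",np.round(s["force"],1))
def knobs(cam):
    im,d=optics.snapshot(cam)
    for r in optics.regions_of("knob_1",cam):
        m=r["region"];w=pix2world(cam,np.argwhere(m).mean(0)[::-1],z=.096);dd=np.median(d[m])
        print(cam,np.round(r["uv"],1),m.sum(),round(r["conf"],2),tob(w),"depth z",round(pix2world(cam,r["uv"],d=dd)[2],3))
    return im
E
python3 - <<'E'
from h import *
st();
for c in("top","side"): cv2.imwrite(f"pics/{c}1.png",knobs(c))
E
```

```text
3.8 tcp board [ 6.2 53.5] z 303.6 yaw-board 0.01 F [0.1 0.4 0.2]
top [240.  211.3] 81 0.44 [-52.8  52.5] depth z 0.1
side [270.8 181.8] 67 0.6 [54.9 11.4] depth z 0.102
side [232.4 183.4] 55 0.49 [-55.5  50.6] depth z 0.096
```

Emit:
step_arm:
  series: "0 0 30 0; 0 0 30 0; 0 0 30 0; 0 0 25 0; 0 0 15 0; 0 0 9 0; 0 0 0 0"

```text
clock: 4.7
tcp_pos: [0.5428, 0.0616, 0.1644]
tcp_rot: [[-0.026, 1.0, -0.001], [1.0, 0.026, 0.0], [0.0, -0.001, -1.0]]
force: [0.7, -0.6, 0.9]
width: 0.012
gripper_force: 0.0
```

Emit:
step_arm:
  series: "-5 0 0 0; -6 0 0 0; -6 -0.3 0 0; -6 -0.3 0 0; -7 -0.4 0 0; -8 -0.4 0 0; -8 -0.4 0 0; -8 -0.4 0 0; -8 -0.4 0 0; -8 -0.4 0 0"

```text
clock: 5.7
tcp_pos: [0.542, -0.0088, 0.1649]
tcp_rot: [[-0.027, 1.0, -0.0], [1.0, 0.027, 0.0], [0.0, -0.0, -1.0]]
force: [0.1, 0.2, 0.6]
width: 0.0121
gripper_force: 0.2
```

```bash
python3 - <<'E'
from h import *
st();
ims=[knobs(c) for c in("top","side")]
c=[cv2.resize(ims[0][112:268,188:372],(472,400),interpolation=cv2.INTER_CUBIC),cv2.resize(ims[1][140:290,190:310],(320,400),interpolation=cv2.INTER_CUBIC)]
cv2.imwrite("pics/p2.png",np.hstack(c))
E
```

```text
5.7 tcp board [  3.1 -17.9] z 164.9 yaw-board 0.04 F [0.1 0.2 0.6]
top [249.  187.3] 8117 0.61 [ 8.6 -0.7] depth z 0.085
top [241.9 211.4] 39 0.56 [-54.9  49.4] depth z 0.101
side [232.9 184.8] 39 0.48 [-56.4  50.4] depth z 0.094
```

View pics/p2.png

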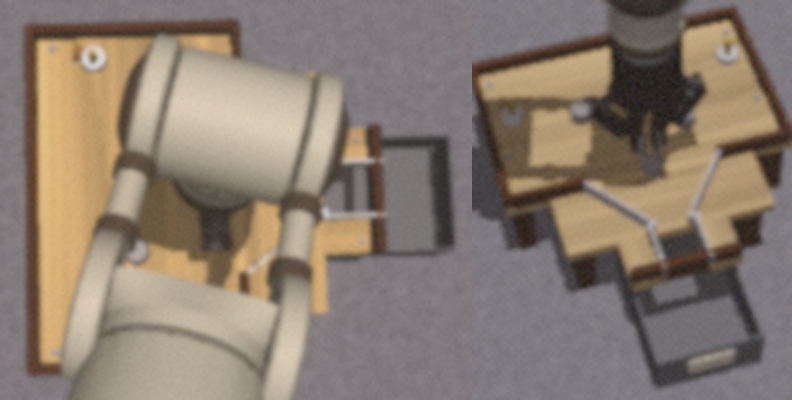

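The side view shows the knob held in the notch between the fingertips, at about crop (653,163). It is heading for the gate.

Emit:
step_arm:
  series: "-8 -0.4 0 0; -8 -0.4 0 0; -8 -0.4 0 0; -8 -0.4 0 0; -8 -0.4 0 0; -8 -0.4 0 0; -8 -0.4 0 0; -7 -0.3 0 0; -6 0 0 0; 0 0 0 0"

```text
clock: 6.9
tcp_pos: [0.5409, -0.078, 0.165]
tcp_rot: [[-0.026, 1.0, 0.0], [1.0, 0.026, -0.0], [-0.0, 0.0, -1.0]]
force: [0.4, 0.6, 1.2]
width: 0.0124
gripper_force: 0.0
```

```bash
python3 - <<'E'
from h import *
st();print(tob(pix2world("side",(257.9,201.1),z=.096)))
im=knobs("side")
cv2.imwrite("pics/p3.png",cv2.resize(im[165:285,200:320],None,fx=5,fy=5,interpolation=cv2.INTER_CUBIC))
E
```

```text
6.9 tcp board [  0.1 -87. ] z 165.0 yaw-board -0.0 F [0.4 0.6 1.2]
[  3.4 -43.3]
side [262.3 217. ] 55 0.47 [  -1.9 -110.4] depth z 0.105
```

View pics/p3.png

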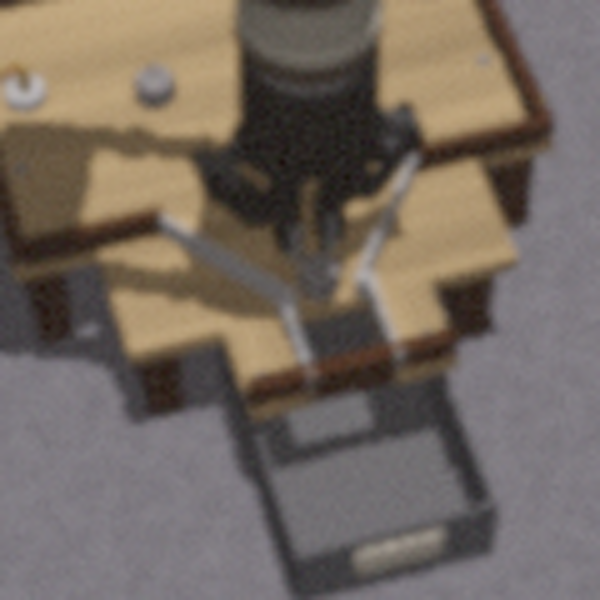

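The knob is at about (315,280), centred just inside the gate. I'll push it through.

Emit:
step_arm:
  series: "-4 0 0 0; -4 0 0 0; -4 0 0 0; -4 0 0 0; -2.5 0 0 0; 0 0 0 0; 0 0 0 0"

```text
clock: 7.7
tcp_pos: [0.5413, -0.0957, 0.1649]
tcp_rot: [[-0.027, 1.0, -0.0], [1.0, 0.027, 0.0], [0.0, -0.0, -1.0]]
force: [0.2, -0.2, 0.3]
width: 0.0121
gripper_force: 0.0
```

```bash
python3 - <<'E'
from h import *
st()
im=knobs("side")
cv2.imwrite("pics/p4.png",cv2.resize(im[165:285,200:320],None,fx=5,fy=5,interpolation=cv2.INTER_CUBIC))
E
```

```text
7.7 tcp board [ 1.000e-01 -1.047e+02] z 164.9 yaw-board 0.04 F [ 0.2 -0.2  0.3]
```

View pics/p4.png

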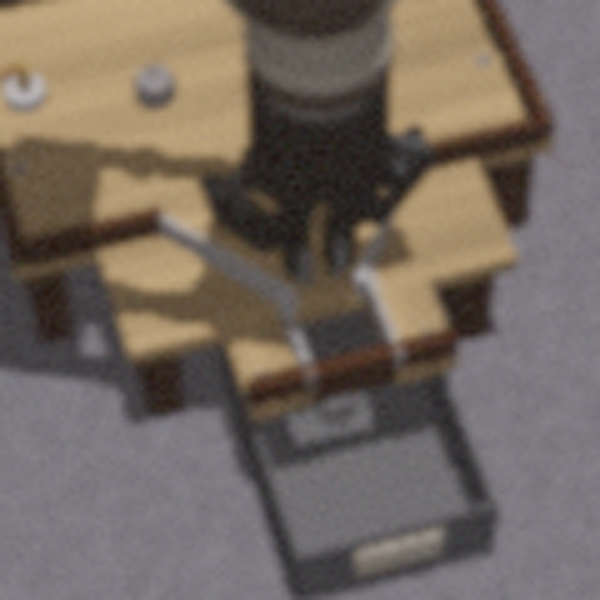

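The knob has dropped through the slot into the bin; it shows at about (345,408) under the rail. Next is knob A at (56,11.5), pushed diagonally.

Emit:
step_arm:
  series: "0 0 -30 0; 0 0 -30 0; 36.6 18 0 0; 36.6 18 0 0; 36.6 18 0 0; 36.5 17.8 0 0; 0 0 0 7; 0 0 0 7; 0 0 0 7; 0 0 0 6.7"

```text
clock: 8.8
tcp_pos: [0.6091, 0.0529, 0.2247]
tcp_rot: [[0.445, 0.896, -0.0], [0.896, -0.445, 0.0], [-0.0, -0.0, -1.0]]
force: [-0.2, -0.9, 0.3]
width: 0.0121
gripper_force: 0.0
```

```bash
python3 - <<'E'
from h import *
st();knobs("side")
im,d=optics.snapshot("side")
p=[];c=im[165:285,200:320].astype(int)
E
```

```text
8.8 tcp board [71.7 42.1] z 224.7 yaw-board -27.9 F [-0.2 -0.9  0.3]
side [233.1 180.7] 60 0.42 [-54.9  49.6] depth z 0.101
```

Emit:
step_arm:
  series: "0 0 25 0; 0 0 20 0; 0 0 10 0; 0 0 5 0; -5 0 0 0; -5 0 0 0; -6 0 0 0; -8 0 0 0; -8 0 0 0; -8 0 0 0"

```text
clock: 9.95
tcp_pos: [0.5914, 0.0159, 0.1653]
tcp_rot: [[0.441, 0.898, 0.001], [0.898, -0.441, -0.0], [0.0, 0.001, -1.0]]
force: [-0.4, 0.5, 1.0]
width: 0.0119
gripper_force: 0.3
```

Emit:
step_arm:
  series: "-8 0 0 0; -8 0 0 0; -8 0 0 0; -8 0 0 0; -8 0 0 0; -8 0 0 0; -8 0 0 0; -8 0 0 0; -6 0 0 0; 0 0 0 0"

```text
clock: 10.95
tcp_pos: [0.5603, -0.047, 0.1648]
tcp_rot: [[0.442, 0.897, -0.0], [0.897, -0.442, -0.0], [-0.0, -0.0, -1.0]]
force: [-0.3, 0.9, 0.6]
width: 0.0121
gripper_force: 0.0
```

```bash
python3 - <<'E'
from h import *
st();
im=knobs("side")
cv2.imwrite("pics/p5.png",cv2.resize(im[165:285,200:320],None,fx=5,fy=5,interpolation=cv2.INTER_CUBIC))
E
```

```text
10.95 tcp board [ 20.4 -56.5] z 164.8 yaw-board -27.7 F [-0.3  0.9  0.6]
```

View pics/p5.png

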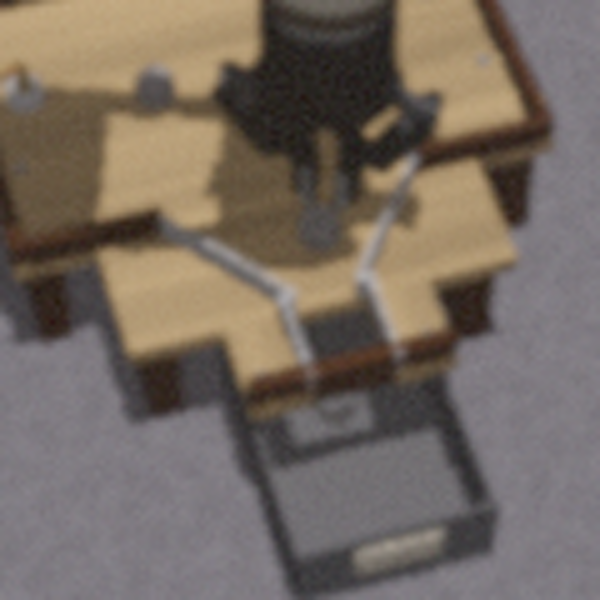

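Knob A is in the notch at about (320,225), on course. I'll push it to the gate mouth, straighten the tool, then push through.

Emit:
step_arm:
  series: "-7 0 0 0; -7 0 0 0; -7 0 0 0; 0 0 0 0; 10 0 0 0; 5 0 0 -7; 0 0 0 -7; 0 0 0 -7; 0 0 0 -6.7; 0 0 0 0"

```text
clock: 12.05
tcp_pos: [0.5583, -0.0508, 0.1649]
tcp_rot: [[-0.028, 1.0, 0.0], [1.0, 0.028, 0.0], [0.0, 0.0, -1.0]]
force: [0.0, 0.5, 0.5]
width: 0.0118
gripper_force: 0.0
```

```bash
python3 - <<'E'
from h import *
st();
im=knobs("side")
cv2.imwrite("pics/p6.png",cv2.resize(im[165:285,200:320],None,fx=5,fy=5,interpolation=cv2.INTER_CUBIC))
g=cv2.cvtColor(im,cv2.COLOR_BGR2HSV)
print(tob(pix2world("side",(264,210),z=.096)))
# low-saturation pixels in funnel/gate region on deck
for v in range(206,224):
    print(v,''.join('#' if g[v,u,1]<60 and g[v,u,2]>60 else '.' for u in range(248,285)))
E
```

```text
12.05 tcp board [ 18.3 -60.3] z 164.9 yaw-board 0.1 F [0.  0.5 0.5]
side [264.2 212.8] 65 0.41 [ -0.8 -98.2] depth z 0.105
side [207.2 181.3] 30 0.15 [-131.7   72. ] depth z 0.1
[ 11.  -79.2]
206 ............####.....#.......###.....
207 .............##.............###......
208 ............................###......
209 ...........................####......
210 ...........................###.......
211 ...........................##........
212 ............#####.........###........
213 ...........#######.......####........
214 ...........#######.......####........
215 ..........#########......###.........
216 ##........#########.....####.........
217 ###.......########.....####..........
218 #####......#######.....####..........
219 #######.....#####......####..........
220 ########...............#####.........
221 .#########.............#####.........
222 ...########.............####.........
223 ....########............#####........
```

Emit:
step_arm:
  series: "0 -9 0 0; 0 -9.3 0 0; -5 0 0 0; -5 0 0 0; -5 0 0 0; -5 0 0 0; -5 0 0 0; -5 0 0 0; -4 0 0 0; 0 0 0 0"

```text
clock: 13.15
tcp_pos: [0.5408, -0.0867, 0.1649]
tcp_rot: [[-0.026, 1.0, 0.0], [1.0, 0.026, -0.0], [-0.0, 0.0, -1.0]]
force: [-0.0, -0.4, 0.6]
width: 0.0123
gripper_force: 0.0
```

Emit:
step_arm:
  series: "-4 0 0 0; -4 0 0 0; -2.7 0 0 0; 0 0 0 0; 0 0 0 0; 0 0 0 0"

```text
clock: 13.75
tcp_pos: [0.5409, -0.0967, 0.1648]
tcp_rot: [[-0.027, 1.0, -0.0], [1.0, 0.027, 0.0], [0.0, -0.0, -1.0]]
force: [0.3, -0.1, -0.1]
width: 0.0122
gripper_force: 0.0
```

```bash
python3 - <<'E'
from h import *
st();
im=knobs("side")
cv2.imwrite("pics/p7.png",cv2.resize(im[165:285,200:320],None,fx=5,fy=5,interpolation=cv2.INTER_CUBIC))
E
```

```text
13.75 tcp board [  -0.3 -105.7] z 164.8 yaw-board 0.05 F [ 0.3 -0.1 -0.1]
side [230.4 181. ] 51 0.43 [-55.  51.] depth z 0.101
```

View pics/p7.png

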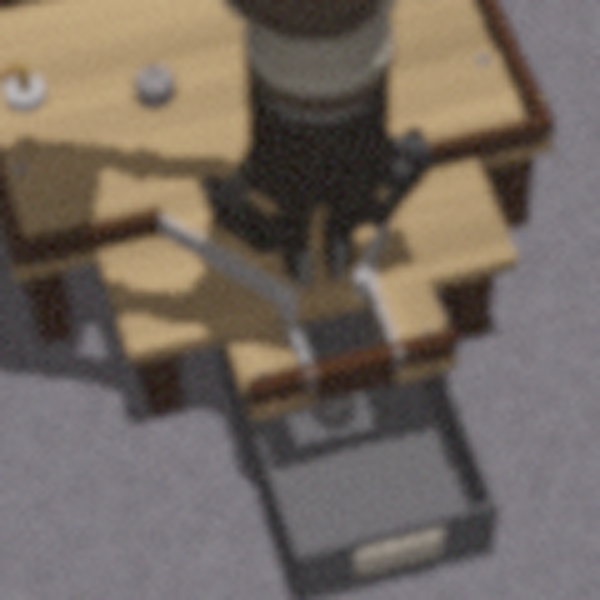

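The second knob is through, with nothing left in the gate (gate and funnel at about (340,290) are empty). Last is knob C at (-54,51).

Emit:
step_arm:
  series: "0 0 -30 0; 0 0 -30 0; 37.8 -13 0 0; 37.8 -13 0 0; 37.8 -13 0 0; 37.8 -13 0 0; 38 -13.3 0 0; 0 0 0 -7; 0 0 0 -7; 0 0 0 -6"

```text
clock: 14.85
tcp_pos: [0.4704, 0.0912, 0.225]
tcp_rot: [[-0.373, 0.928, 0.0], [0.928, 0.373, -0.0], [-0.0, 0.0, -1.0]]
force: [-0.3, -0.1, 0.6]
width: 0.0121
gripper_force: 0.0
```

Emit:
step_arm:
  series: "0 0 25 0; 0 0 20 0; 0 0 10 0; 0 0 5 0; -5 0 0 0; -5 0 0 0; -6 0 0 0; -8 0 0 0; -8 0 0 0; 0 0 0 0"

```text
clock: 15.85
tcp_pos: [0.483, 0.0597, 0.1653]
tcp_rot: [[-0.366, 0.931, 0.001], [0.931, 0.366, -0.0], [-0.001, 0.001, -1.0]]
force: [0.5, 0.1, -1.1]
width: 0.012
gripper_force: 0.0
```

```bash
python3 - <<'E'
from h import *
st();im=knobs("side");knobs("top")
E
```

```text
15.85 tcp board [-54.1  52.1] z 165.3 yaw-board 19.97 F [ 0.5  0.1 -1.1]
side [262.  204.4] 9943 0.17 [ -3.6 -65.9] depth z 0.081
```

Emit:
step_arm:
  series: "-8 0 0 0; -8 0 0 0; -8 0 0 0; -8 0 0 0; -8 0 0 0; -8 0 0 0; -8 0 0 0; -8 0 0 0; -8 0 0 0; -8 0 0 0"

```text
clock: 17.05
tcp_pos: [0.512, -0.0142, 0.1649]
tcp_rot: [[-0.367, 0.93, 0.0], [0.93, 0.367, 0.0], [0.0, 0.0, -1.0]]
force: [0.7, -0.3, -0.5]
width: 0.012
gripper_force: 0.1
```

```bash
cat >> h.py <<'E'
def ascii(u0,u1,v0,v1):
    im,_=optics.snapshot("side");g=cv2.cvtColor(im,cv2.COLOR_BGR2HSV)
    for v in range(v0,v1): print(v,''.join('#' if g[v,u,1]<60 and g[v,u,2]>60 else '.' for u in range(u0,u1)))
E
python3 - <<'E'
from h import *
st();knobs("side");ascii(238,285,196,224)
E
```

```text
17.05 tcp board [-27.1 -22.5] z 164.9 yaw-board 20.05 F [ 0.7 -0.3 -0.5]
side [252.4 203.8] 53 0.47 [-20.9 -43.2] depth z 0.1
side [264.5 207.8] 9170 0.36 [ -7.6 -70. ] depth z 0.077
side [252.1 315.6] 412 0.32 [-110.6 -388.4] depth z 0.038
196 ......###....#..............................###
197 ......###...##.............................####
198 ......###...##.............................###.
199 ......##....##............................###..
200 ......###..#####..........................###..
201 ......###########........................###...
202 ......#.#########.......................####...
203 .........########.......................####...
204 .........########.......................###....
205 .........#######.......................###.....
206 .........#######.......................###.....
207 ..........#####........................##......
208 ...........###........................###......
209 ......................................##.......
210 ##...................................###.......
211 ###..................................###.......
212 #####...............................###........
213 ######.............................####........
214 #######............................####........
215 .########..........................###.........
216 ...#######........................####.........
217 ....########......................###..........
218 ......########...................####..........
219 ........########.................####..........
220 .........#########...............#####.........
221 ...........########..............#####.........
222 .............########............#####.........
223 ..............########............#####........
```

Knob C is in the notch at (-20,-43), as expected. I'll carry on to the gate mouth, back off and straighten.

Emit:
step_arm:
  series: "-8 0 0 0; -8 0 0 0; -8 0 0 0; -8 0 0 0; -8 0 0 0; -8 0 0 0; -8 0 0 0; 0 0 0 0"

```text
clock: 18.0
tcp_pos: [0.5328, -0.0667, 0.165]
tcp_rot: [[-0.366, 0.93, 0.001], [0.93, 0.366, -0.0], [-0.001, 0.0, -1.0]]
force: [-0.1, 0.2, 0.1]
width: 0.012
gripper_force: 0.0
```

Emit:
step_arm:
  series: "8 0 0 0; 8 0 0 7; 0 0 0 7; 0 0 0 6; 0 0 0 0"

```text
clock: 18.5
tcp_pos: [0.526, -0.0499, 0.1648]
tcp_rot: [[-0.028, 1.0, -0.0], [1.0, 0.028, 0.0], [0.0, -0.0, -1.0]]
force: [-0.7, 0.3, 0.7]
width: 0.0118
gripper_force: 0.0
```

```bash
python3 - <<'E'
from h import *
st();knobs("side");ascii(245,285,204,226)
E
```

```text
18.5 tcp board [-14.  -58.5] z 164.8 yaw-board 0.08 F [-0.7  0.3  0.7]
204 ......##.....##..................###....
205 .....###.....###................####....
206 ......##.....##.................###.....
207 ......##....###.................##......
208 .....###....##.................###......
209 .....###......................###.......
210 ......#.......................###.......
211 ..............................##........
212 ...............#####.........###........
213 ..............#######.......####........
214 ..............########......###.........
215 ##............########......###.........
216 ###..........#########.....####.........
217 #####........#########.....###..........
218 ########......#######.....####..........
219 ##########.....######.....####..........
220 .##########.....####......#####.........
221 ....########..............#####.........
222 ......########............#####.........
223 .......########............#####........
224 .........######............#####........
225 ..........####..............####........
```

Emit:
step_arm:
  series: "0 7 0 0; 0 6.7 0 0; -6 0 0 0; -5 0 0 0; -5 0 0 0; -5 0 0 0; -5 0 0 0; -5 0 0 0; -4 0 0 0; -4 0 0 0"

```text
clock: 19.65
tcp_pos: [0.5411, -0.0897, 0.1649]
tcp_rot: [[-0.027, 1.0, -0.0], [1.0, 0.027, 0.0], [0.0, -0.0, -1.0]]
force: [-0.2, 0.1, 0.3]
width: 0.0122
gripper_force: 0.1
```

Emit:
step_arm:
  series: "-4 0 0 0; -4 0 0 0; 0 0 0 0; 0 0 0 0; 0 0 0 0"

```text
clock: 20.15
tcp_pos: [0.5413, -0.0973, 0.1648]
tcp_rot: [[-0.027, 1.0, -0.0], [1.0, 0.027, 0.0], [0.0, -0.0, -1.0]]
force: [-0.2, 0.4, 0.3]
width: 0.0122
gripper_force: 0.0
```

Emit:
step_arm:
  series: "0 0 -25 0; 0 0 -30 0; 0 0 -30 0; 30 0 -30 0; 40 0 -20 0; 40 0 0 0; 40 0 0 0; 40 0 0 0; 0 0 0 0; 0 0 0 0"

```text
clock: 21.15
tcp_pos: [0.536, 0.0932, 0.2998]
tcp_rot: [[-0.029, 1.0, -0.0], [1.0, 0.029, -0.001], [-0.001, -0.0, -1.0]]
force: [-0.1, -1.3, 0.1]
width: 0.0119
gripper_force: 0.0
```

```bash
python3 - <<'E'
from h import *
st();a=knobs("top");im=knobs("side")
for n in("pot_1","spool","dye_bottle"):
    for c in("side","top"):
        for r in optics.spot_in(n,c): print(n,c,np.round(r["uv"],1),round(r["conf"],2))
cv2.imwrite("pics/p8.png",np.hstack([cv2.resize(im[150:285,195:320],(463,500),interpolation=cv2.INTER_CUBIC),cv2.resize(a[130:240,300:370],(318,500),interpolation=cv2.INTER_CUBIC)]))
E
```

```text
21.15 tcp board [-0.3 84.2] z 299.8 yaw-board 0.17 F [-0.1 -1.3  0.1]
top [102.6 168. ] 307 0.49 [ 57.2 385.2] depth z 0.066
top [281.7 194.9] 11332 0.18 [-21.2 -46.9] depth z 0.085
spool side [253.  314.8] 0.89
spool top [396.7 227.3] 0.56
dye_bottle top [101.4 167.4] 0.68
```

View pics/p8.png

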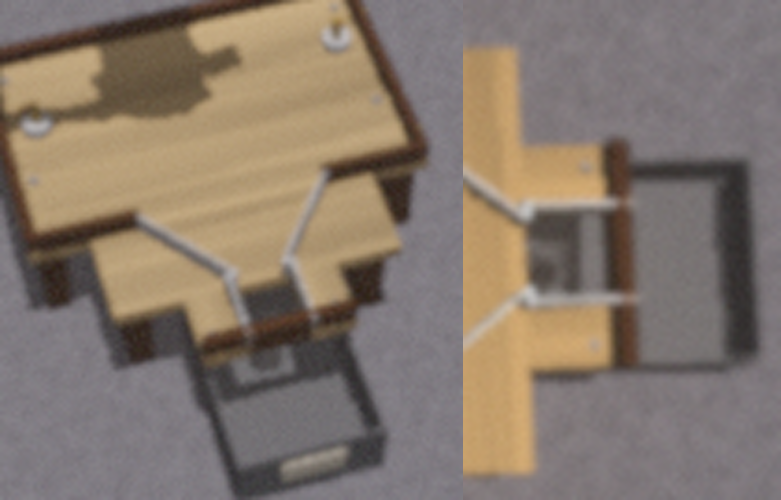

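The deck and gate are clear of knobs, and knobs show in the bin through the slot at (545,270) and under the rail at (265,365). Both pots are in place at (335,35) and (35,122), and the hand is clear, so I'm handing in.

```bash
python3 -c "
from rig import env
print(env.job_done())"
```

```text
the job is handed in; nothing more can be done
None
```

All three knobs went through the gate one at a time and dropped into the bin, the pots, spool and bottle look unmoved, and the job was handed in at about 21 s with the hand clear.

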